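# Three casting ingots from the lever dispenser

## Robot

A 6-joint arm with a two-finger parallel gripper is mounted at the origin on the work surface. World frame = base frame: x ahead of the robot, y to its left, z up, the work surface at z = 0. Lengths are in m, angles in rad, forces in N, time in s.
With the tool pointing down it reaches from about 0.35 to 0.775 m from the base axis. Payload 7.3 kg.
Tool frame: the origin (TCP) lies on the centre line of the jaws, within the pads' length; the fingertips stand tip_reach ahead of it and the grasp point (between the pads) lies 6 mm ahead of it (tip_reach is the distance from the TCP to the fingertips, in m); x points along the fingers, y is the direction in which the jaws open and shut, and the axes are right-handed (so a half turn about x gives the same grasp; the last joint's range is limited). The gripper opens to 92 mm and grips with 3 to 60 N. Pads are 19 mm wide; open, the fingers measure 130 mm over their backs; the gripper's body (75 mm by 190 mm) begins 47 mm behind the grasp point.
Start: joints at [-1.473, 0.342, 1.524, -0, 1.275, -0.146], TCP at [0.127, -0.509, 0.252] pointing down, gripper open.
Joint ranges: [-2.53, 2.53], [-0.77, 2.02], [0.04, 2.7], [-1, 4.14], [0.28, 2.66], [-3.11, 3.11]. Speed limits (rad/s): [2.57, 2.57, 3.14, 3.14, 3.14, 3.14].

## Interface

Orientations are given as [roll, pitch, yaw] about the fixed x, y, z axes, in that order (R = Rz(yaw) Ry(pitch) Rx(roll)).
In Python, from cell import observe, read_camera, get_calibration, hand_in, tip_reach gives the robot as it stands. The module is installed in compiled form; this text tells all that it offers.
- The arm moves only by the shell command python3 -m crank 'ROWS' [FORCE]. ROWS is JSON, a list of rows, each an object of numbers: "fingers": the opening, from -1 (shut) to 1 (fully open); "tx", "ty", "tz": the shift along the tool's x, y, z in units of 40 mm (1.0 is 40 mm); "roll": the turn about the tool's x in units of 10 degrees (1.0 is 10 degrees). In form: [{"fingers": .., "tx": .., "ty": .., "tz": .., "roll": ..}, ...]. A call has exactly 8 rows; each row is the pose to reach, as a shift and turn from the pose commanded when the call began, along the tool's axes at that moment; what a row does not reach only later rows make up. A row lasts 1/8 s, in which the tool goes at most 62.5 mm and 10.7 degrees, less where a joint would pass 70% of its speed; a pose out of reach is approached as far as the arm can. A call with a gripper value outside its range is refused whole. The fingers move at their own pace and stop on an object; FORCE is the grip in N (left out, the last holds). Time passes only in rows, so rows that repeat a pose let the fingers close, or fill a call up. It gives the time, the measured TCP pose, the force and the opening at its end, in the units of the state.
- observe(): the state, without advancing time (a new reading comes with each control period).
- read_camera(name): name is "scene" or "side" or "wrist"; returns (picture, depth): 480x640x3 uint8, red, green, blue; 480x640 float32, m along the optical axis (not along the pixel's ray), 0 where there is no reading.
- get_calibration(name): a dict with "vertical_fov" (degrees; the focal length in pixels is half the picture's height over the tangent of half this angle, whatever the lens; pixels are square), "cx", "cy" (the principal point, pixels), "pose" (4x4, takes a point from camera to world coordinates); the wrist camera has in their place "T_tool_cam" (4x4, takes a point from camera to tool coordinates, whose origin is the TCP and whose axes are the tool frame's). Camera axes: x right, y down, z forward; pixel columns grow to the right and rows downward; lengths in m; the calibration is good to about 2 mm. The wrist camera is an equidistant fisheye: a pixel r from the principal point sees the ray r / f radians off the axis. A picture is of the moment at which its call begins: read the wrist's pose just before it. get_calibration takes no time and is no camera call.
- hand_in(): hands the job in, once; it reports no verdict.
The state is a dict: "time": time; "qpos": joint angles; "qvel": joint speeds; "joint_efforts": joint torques, N m; "tool_pos": TCP position; "tool_rot": TCP orientation; "contact_force": force on the tool from outside, world axes, zero at the start; "torque": the same for the moment, N m; "opening": finger opening in m.
Only numpy, scipy, OpenCV 4.12 (cv2) and the standard library are available. Lean on these libraries where they do the work, as an engineer would, in place of code of your own. Each camera call takes 0.05 s, during which the arm holds its last target. There are 200 camera calls.

## Task

Two lever dispensers for casting ingots stand on the dental bench. Dispense exactly three ingots from the one with the wide magazine: press its white lever pad fully down three times, letting it come fully back up after each press. Do not press the lever of the other dispenser, the one with the slim magazine.

Things in the scene. Friction and masses are not known exactly. Their poses are not given: they have to be found in the camera images.
- wide_lever_pad (a point): Top centre of the white press pad (34 x 30 mm) on the steel lever of the fixed dispenser with the wide magazine (square aluminium tube 29 mm wide, 120 mm high; catch dish at its far end). Lever points to the robot, yaw within 0.35 rad. x runs from pad to pivot, 88 mm away; magazine 40 mm beyond. At rest it is 124 mm above the bench, sloping 0.2 rad down to the pivot; a full press lowers it 36 mm, 4 mm sideways.
- wide_lever (a joint): Angle of that lever in rad: 0 up at rest, 0.42 fully down at its stop. Needs 3.5 N at the pad to start, 8 N at the stop; its spring lifts it by itself when let go. It drives a pusher that shoves the lowest ingot out into the dish (surely out beyond 0.36 rad); the stack drops by one ingot as the lever comes back up.
- follower (a joint): How far (m) the weight with an 18 mm black knob on top, riding on the ingots in the wide magazine, has sunk: 0 at the start with six ingots (steel, 20 mm diameter, 12 mm high), 0.012 more for each one dispensed. It sinks as the lever comes back up (about 3 mm of it while the lever is down).
- slim_lever (a joint): Angle (rad) of the like lever of the other fixed dispenser, to be left alone: 0 up, 0.42 down. That one's magazine is slimmer (tube 20 mm wide) and taller (150 mm), with 12 mm ingots; its base and dish are narrower too (46 mm against 70 mm). It stands 0.24 to 0.46 m to the left or right of the wide one.
There are look-alikes about, which are no part of the job. Leave any blue, orange or purple look-alike of the part that bears wide_lever_pad alone.

How it is judged:
By the outcome, as a careful person would: the job done as asked, in the order asked, and still so for the second after the job is handed in, with the robot touching nothing.
It also fails if it takes over 40 s, if anything falls off the work surface, if the arm or the gripper's body presses on something with over 40 N, if the wrist force passes 120 N, or if a joint passes its speed limit or range.

## Working session

There is one attempt and no reset: what is moved stays moved. The work goes in short steps, Python scripts to look and compute and a shell command to move; the robot and the scene stay as the last step left them, time stands still between calls to the robot, and variables do not carry over. Pictures are saved under pics/ and viewed, about 8 in all and at most 12, crops included, and the job is handed in when it is done.

```bash
mkdir -p pics; cat > h.py <<'E'
import numpy as np, cv2
from cell import *
def cam(n):
    p,d=read_camera(n); cv2.imwrite(f'pics/{n}_{observe()["time"]:.2f}.png',p[:,:,::-1]); np.savez(f'{n}.npz',p=p,d=d); return p,d
def P(n,u,v,d):
    c=get_calibration(n); f=240/np.tan(np.radians(c['vertical_fov'])/2)
    q=np.array([(u-c['cx'])/f*d,(v-c['cy'])/f*d,d,1]); return (np.array(c['pose'])@q)[:3]
E
python3 - <<'E'
from h import *
for n in('scene','side'): cam(n); c=get_calibration(n); print(n,c['vertical_fov'],np.round(c['pose'],3).tolist())
s=observe(); print(s, tip_reach if not callable(tip_reach) else tip_reach())
E
ls pics
```

```text
scene 52.26777917818191 [[0.302, 0.554, -0.776, 1.279], [0.953, -0.192, 0.233, -0.487], [-0.02, -0.81, -0.586, 0.73], [0.0, 0.0, 0.0, 1.0]]
side 51.73820310712511 [[0.981, -0.138, 0.134, 0.245], [-0.192, -0.707, 0.68, -1.081], [0.001, -0.693, -0.721, 1.042], [0.0, 0.0, 0.0, 1.0]]
{'time': 0.1, 'qpos': array([-1.47301131e+00,  3.42648047e-01,  1.52487660e+00, -8.46343936e-06,
        1.27536402e+00, -1.46032527e-01]), 'qvel': array([ 1.52055796e-04, -4.69063659e-04, -1.51155531e-03,  5.41090886e-05,
       -2.12511615e-03,  1.88192520e-03]), 'joint_efforts': array([ 1.27343243e-03, -4.32003736e+01, -2.44694781e+01,  7.18529779e-02,
        5.25656564e-02, -5.68904352e-05]), 'tool_pos': array([ 0.12671289, -0.50917047,  0.25113269]), 'tool_rot': array([-1.71058395,  1.56950029,  1.67482872]), 'contact_force': array([-0.07013304, -0.84529496,  0.55457029]), 'torque': array([-0.01520714,  0.04494064, -0.04615766]), 'opening': 0.09186041223745214} 0.025
scene_0.05.png
side_0.10.png
```

View pics/scene_0.05.png

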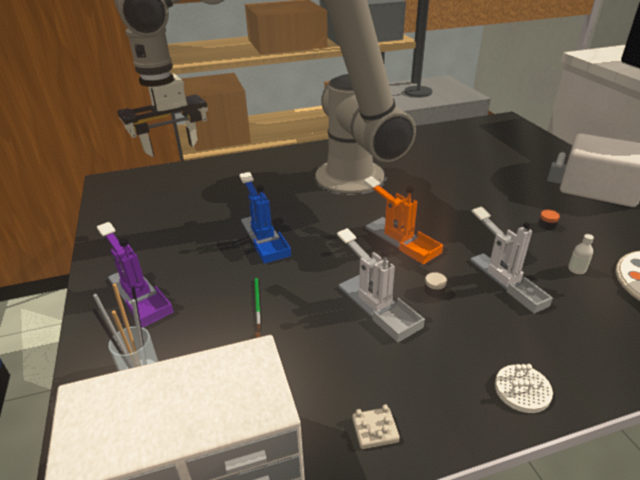

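View pics/side_0.10.png

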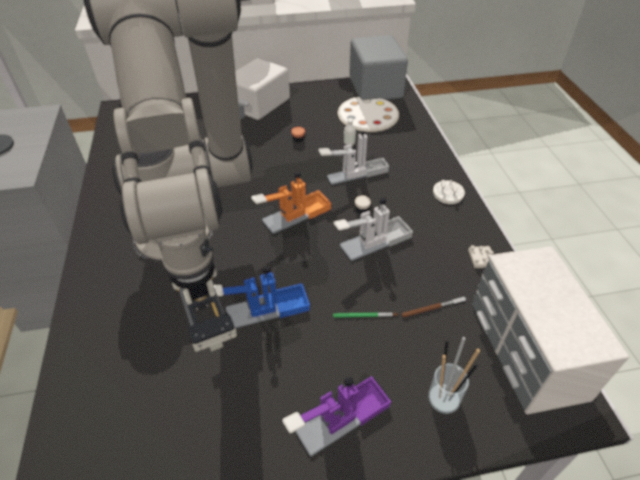

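Candidates in the scene picture: grey A with its pad at (347,236), grey B at (482,213), and the coloured look-alikes orange (372,182), blue (246,177) and purple (107,229). A's dish looks wider and its tube shorter. I'll check that with a crop and depth.

```bash
python3 - <<'E'
from h import *
z=np.load('scene.npz'); p,d=z['p'],z['d']
cv2.imwrite('pics/crop1.png',cv2.resize(p[195:345,325:565,::-1],None,fx=3.3,fy=3.3,interpolation=cv2.INTER_CUBIC))
c=get_calibration('scene'); f=240/np.tan(np.radians(c['vertical_fov'])/2)
v,u=np.mgrid[:480,:640]; X=np.stack([(u-c['cx'])/f*d,(v-c['cy'])/f*d,d],-1)@np.array(c['pose'])[:3,:3].T+np.array(c['pose'])[:3,3]
np.save('X.npy',X)
for nm,(a,b) in dict(A=(347,236),B=(482,213)).items():
    w=np.zeros((480,640),bool); w[b-12:b+13,a-14:a+15]=1
    m=w&(p.min(-1)>150)&(d>0)&(abs(X[...,2]-.122)<.02)
    Q=X[m]; print(nm,m.sum(),Q.mean(0).round(4),np.median(Q,0).round(4),Q.min(0).round(3),Q.max(0).round(3),cv2.minAreaRect(Q[:,:2].astype(np.float32)*1000))
    print(' px',X[b,a].round(4))
    # base/tube: region
    w[:]=0; w[b-10:b+105,a-15:a+85]=1
    R=w&(d>0)
    for lo,hi in((.006,.03),(.085,.115),(.125,.2)):
        Q=X[R&(X[...,2]>lo)&(X[...,2]<hi)]
        if len(Q)>5: print('  ',lo,hi,len(Q),Q.mean(0).round(3),cv2.minAreaRect(Q[:,:2].astype(np.float32)*1000),'zmax',Q[:,2].max().round(3))
E
```

```text
A 185 [ 0.4747 -0.1807  0.1206] [ 0.4733 -0.1797  0.1218] [ 0.45  -0.199  0.107] [ 0.505 -0.165  0.127] ((478.5823059082031, -180.1600341796875), (59.24739456176758, 28.941566467285156), 14.253890037536621)
 px [ 0.4745 -0.1833  0.1246]
   0.006 0.03 2080 [ 0.523 -0.095  0.014] ((495.28753662109375, -85.76863098144531), (201.3250732421875, 382.2747802734375), 53.720611572265625) zmax 0.03
   0.085 0.115 683 [ 0.556 -0.159  0.104] ((542.7393188476562, -161.93406677246094), (126.80652618408203, 41.907527923583984), 24.69046401977539) zmax 0.115
   0.125 0.2 129 [ 0.554 -0.157  0.143] ((524.4041748046875, -167.956298828125), (149.98788452148438, 26.992855072021484), 13.914730072021484) zmax 0.159
B 133 [0.4907 0.1394 0.1209] [0.4893 0.1396 0.1223] [0.468 0.123 0.109] [0.524 0.155 0.129] ((496.4793701171875, 141.4833984375), (56.067161560058594, 27.664867401123047), 12.978910446166992)
 px [0.4887 0.1387 0.1237]
   0.006 0.03 1213 [0.6   0.183 0.015] ((525.7855834960938, 222.005126953125), (180.53114318847656, 360.09320068359375), 49.24805450439453) zmax 0.03
   0.085 0.115 580 [0.569 0.149 0.103] ((558.2340698242188, 150.29141235351562), (123.7498550415039, 42.209049224853516), 1.7622755765914917) zmax 0.115
   0.125 0.2 220 [0.598 0.155 0.142] ((544.2061157226562, 146.57638549804688), (151.48190307617188, 27.72823143005371), 8.888686180114746) zmax 0.167
```

View pics/crop1.png

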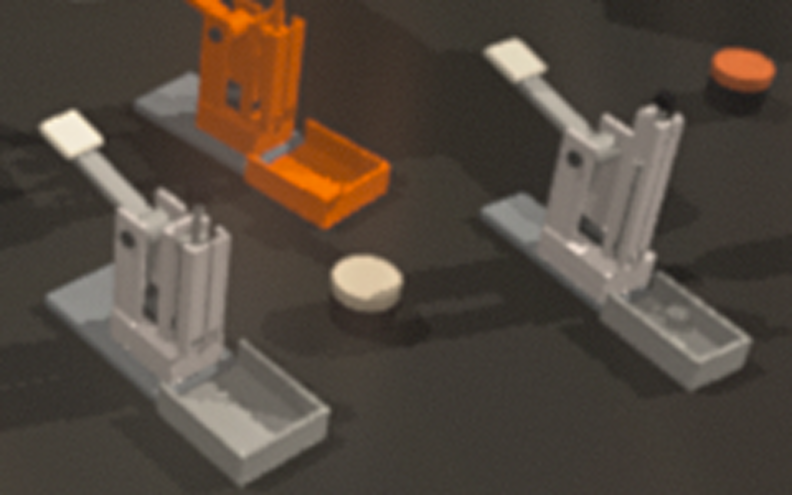

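A is the wide one: it has the wide dish and the short, wide tube. B is slim and taller. Now the geometry and the shift in tool axes.

```bash
cat >> h.py <<'E'
from scipy.spatial.transform import Rotation as Ro
def go(pt,yawdir=None):
    s=observe(); R=Ro.from_euler('xyz',s['tool_rot']).as_matrix(); tip=s['tool_pos']+R[:,0]*tip_reach
    print('t',round(s['time'],2),'R',R.round(3).tolist(),'tip',tip.round(4),'F',s['contact_force'].round(1),'open',round(s['opening'],4))
    print('shift units (tip->pt)',(R.T@(np.array(pt)-tip)/.04).round(3))
    if yawdir is not None:
        # roll so that tool z is along +-lever dir
        a=np.arctan2(R[1,2],R[0,2]); 
        for k in(0,np.pi):
            e=(yawdir+k-a+np.pi)%(2*np.pi)-np.pi; print('roll units',np.degrees(-e)/10, 'q6',s['qpos'][5])
E
python3 - <<'E'
from h import *
X=np.load('X.npy'); z=np.load('scene.npz'); p=z['p'].astype(int); d=z['d']
hsv=cv2.cvtColor(z['p'],cv2.COLOR_RGB2HSV)
m=(d>0)&(hsv[...,0]<20)&(hsv[...,1]>150)&(p[...,0]>120); m[:165]=0;m[270:]=0;m[:,360:]&=True;m[:,:360]=0;m[:,450:]=0
Q=X[m&(X[...,2]>.0)]; print('orange',np.percentile(Q,[1,99],axis=0).round(3)); Q=Q[Q[:,2]>.08]; print(np.percentile(Q,[1,99],axis=0).round(3))
# wide lever direction: steel lever points, and tube points
for (u,v) in [(347,236),(355,246),(362,253),(368,258)]: print(u,v,X[v,u].round(4))
w=np.zeros(d.shape,bool); w[255:320,355:398]=1
Q=X[w&(d>0)&(X[...,2]>.05)&(X[...,2]<.135)&(X[...,0]>.57)&(X[...,0]<.65)]; print('tube',Q.mean(0).round(3),np.percentile(Q,[2,98],axis=0).round(3))
w[:]=0; w[275:340,335:425]=1
Q=X[w&(d>0)&(X[...,2]>.004)&(X[...,2]<.03)&(X[...,1]<-.07)&(X[...,1]>-.24)]; print('base',cv2.minAreaRect(Q[:,:2].astype(np.float32)*1000))
go([.4745,-.182,.16],.25)
E
```

```text
orange [[ 0.287 -0.032  0.001]
 [ 0.474  0.07   0.12 ]]
[[ 0.28  -0.037  0.08 ]
 [ 0.398  0.026  0.134]]
347 236 [ 0.4745 -0.1833  0.1246]
355 246 [ 0.4988 -0.1739  0.1126]
362 253 [ 0.5202 -0.1663  0.1073]
368 258 [ 0.5364 -0.1592  0.1041]
tube [ 0.592 -0.148  0.091] [[ 0.574 -0.163  0.052]
 [ 0.604 -0.128  0.126]]
base ((577.8410034179688, -148.7052001953125), (204.30909729003906, 74.17709350585938), 17.203502655029297)
t 0.1 R [[-0.0, 0.241, -0.97], [0.001, -0.97, -0.241], [-1.0, -0.001, -0.0]] tip [ 0.1267 -0.5091  0.2261] F [-0.1 -0.8  0.6] open 0.0919
shift units (tip->pt) [  1.663  -5.835 -10.412]
roll units 17.964590628654534 q6 -0.14603252717423088
roll units -0.035409371345460114 q6 -0.14603252717423088
```

```bash
python3 -m crank '[{"fingers":-1,"tx":0,"ty":-5.8,"tz":-10.4,"roll":0},{"fingers":-1,"tx":0,"ty":-5.8,"tz":-10.4,"roll":0},{"fingers":-1,"tx":0,"ty":-5.8,"tz":-10.4,"roll":0},{"fingers":-1,"tx":0,"ty":-5.8,"tz":-10.4,"roll":0},{"fingers":-1,"tx":0,"ty":-5.8,"tz":-10.4,"roll":0},{"fingers":-1,"tx":0,"ty":-5.8,"tz":-10.4,"roll":0},{"fingers":-1,"tx":0,"ty":-5.8,"tz":-10.4,"roll":0},{"fingers":-1,"tx":0,"ty":-5.8,"tz":-10.4,"roll":0}]' 20
python3 - <<'E'
from h import *
go([.4745,-.182,.14],.3)
E
```

```text
time: 1.1
tool_pos: [0.4759, -0.1816, 0.2514]
tool_rot: [-1.144, 1.57, 2.243]
contact_force: [0.2, -0.3, 0.0]
opening: 0.0165
t 1.1 R [[-0.0, 0.243, -0.97], [0.0, -0.97, -0.243], [-1.0, -0.0, 0.0]] tip [ 0.4759 -0.1816  0.2264] F [ 0.2 -0.3  0. ] open 0.0165
shift units (tip->pt) [2.16  0.003 0.036]
roll units 17.690050990735433 q6 0.8096327476057268
roll units -0.309949009264572 q6 0.8096327476057268
```

```bash
python3 -m crank '[{"fingers":-1,"tx":1,"ty":0,"tz":0,"roll":-0.3},{"fingers":-1,"tx":2,"ty":0,"tz":0,"roll":-0.3},{"fingers":-1,"tx":2.1,"ty":0,"tz":0,"roll":-0.3},{"fingers":-1,"tx":2.1,"ty":0,"tz":0,"roll":-0.3},{"fingers":-1,"tx":2.1,"ty":0,"tz":0,"roll":-0.3},{"fingers":-1,"tx":2.1,"ty":0,"tz":0,"roll":-0.3},{"fingers":-1,"tx":2.1,"ty":0,"tz":0,"roll":-0.3},{"fingers":-1,"tx":2.1,"ty":0,"tz":0,"roll":-0.3}]' 20
python3 - <<'E'
from h import *
go([.4745,-.182,.124],.3)
p,_=cam('scene'); q,_=cam('wrist')
a=cv2.resize(p[170:310,290:430],(560,560),interpolation=cv2.INTER_CUBIC)
cv2.imwrite('pics/c2.png',a[:,:,::-1]); cv2.imwrite('pics/w2.png',q[:,:,::-1])
E
```

```text
time: 2.1
tool_pos: [0.4745, -0.184, 0.168]
tool_rot: [2.188, 1.57, -0.657]
contact_force: [-0.5, 0.2, -0.1]
opening: 0.0005
t 2.1 R [[0.0, 0.292, -0.956], [-0.0, -0.956, -0.292], [-1.0, 0.0, -0.0]] tip [ 0.4745 -0.184   0.143 ] F [-0.5  0.2 -0.1] open 0.0005
shift units (tip->pt) [ 0.475 -0.048 -0.014]
roll units 17.977754271105834 q6 0.7541734451999725
roll units -0.022245728894164447 q6 0.7541734451999725
```

View pics/c2.png

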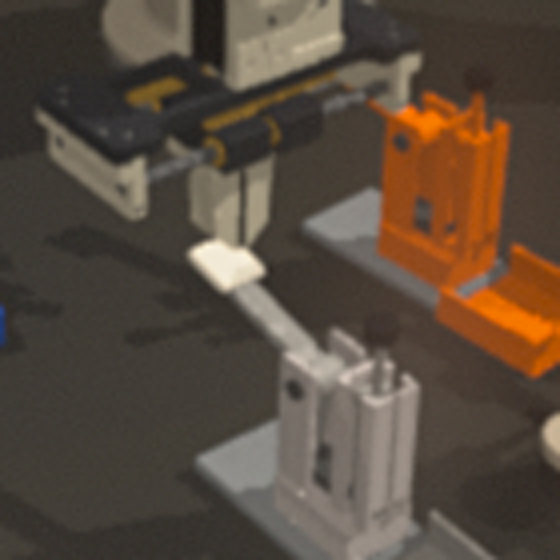

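View pics/w2.png

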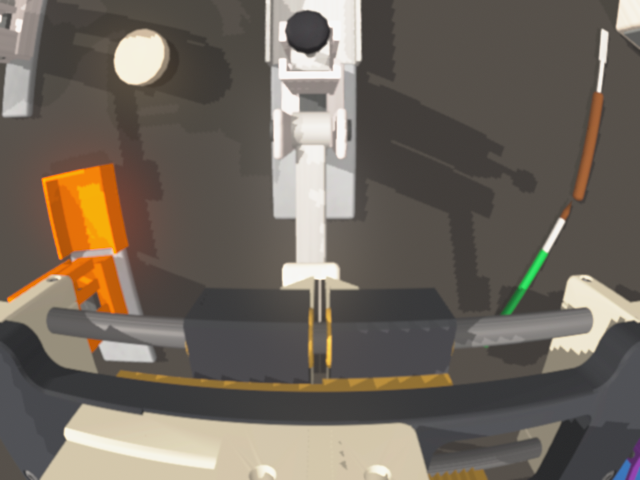

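The fingertips are over the pad. In the wrist view the pad centre is at u≈311 and the fingers at 319, so I'll nudge −2 mm in tool y. First press goes gently and I'll watch the force.

```bash
python3 -m crank '[{"fingers":-1,"tx":0.3,"ty":-0.05,"tz":0,"roll":0},{"fingers":-1,"tx":0.5,"ty":-0.05,"tz":0,"roll":0},{"fingers":-1,"tx":0.7,"ty":-0.05,"tz":0,"roll":0},{"fingers":-1,"tx":0.9,"ty":-0.05,"tz":0,"roll":0},{"fingers":-1,"tx":1.1,"ty":-0.05,"tz":0,"roll":0},{"fingers":-1,"tx":1.25,"ty":-0.05,"tz":0,"roll":0},{"fingers":-1,"tx":1.3,"ty":-0.05,"tz":0,"roll":0},{"fingers":-1,"tx":1.3,"ty":-0.05,"tz":0,"roll":0}]'
```

```text
time: 3.2
tool_pos: [0.4727, -0.1823, 0.1158]
tool_rot: [-0.195, 1.568, -3.04]
contact_force: [-7.3, -1.0, 10.0]
opening: 0.0005
```

```bash
python3 -m crank '[{"fingers":-1,"tx":0.02,"ty":0,"tz":0,"roll":0},{"fingers":-1,"tx":0.04,"ty":0,"tz":0,"roll":0},{"fingers":-1,"tx":0.06,"ty":0,"tz":0,"roll":0},{"fingers":-1,"tx":0.06,"ty":0,"tz":0,"roll":0},{"fingers":-1,"tx":0.06,"ty":0,"tz":0,"roll":0},{"fingers":-1,"tx":0.06,"ty":0,"tz":0,"roll":0},{"fingers":-1,"tx":0.06,"ty":0,"tz":0,"roll":0},{"fingers":-1,"tx":0.06,"ty":0,"tz":0,"roll":0}]'
python3 - <<'E'
from h import *
go([.4745,-.182,.124]); p,d=cam('scene')
a=cv2.resize(p[200:350,300:440],(560,600),interpolation=cv2.INTER_CUBIC)
cv2.imwrite('pics/c3.png',a[:,:,::-1])
E
```

```text
time: 4.2
tool_pos: [0.4728, -0.1823, 0.115]
tool_rot: [0.315, 1.569, -2.53]
contact_force: [-11.5, 0.9, 25.1]
opening: 0.0007
t 4.2 R [[-0.001, 0.292, -0.956], [-0.001, -0.956, -0.292], [-1.0, 0.001, 0.002]] tip [ 0.4728 -0.1823  0.09  ] F [-11.5   0.9  25.1] open 0.0007
shift units (tip->pt) [-0.849  0.005 -0.042]
```

View pics/c3.png

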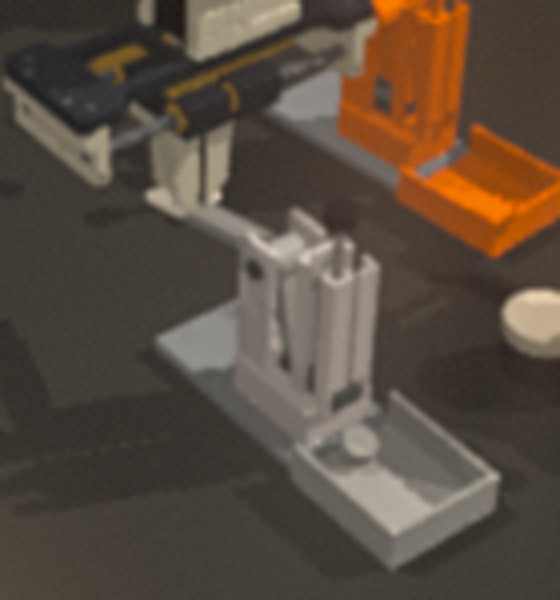

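The lever is at its stop: the force rose from 10 to 25 N for under 1 mm of travel. One ingot is in the dish at crop (360,443). Release.

```bash
python3 -m crank '[{"fingers":-1,"tx":-0.3,"ty":0,"tz":0,"roll":0},{"fingers":-1,"tx":-0.6,"ty":0,"tz":0,"roll":0},{"fingers":-1,"tx":-0.9,"ty":0,"tz":0,"roll":0},{"fingers":-1,"tx":-1.35,"ty":0,"tz":0,"roll":0},{"fingers":-1,"tx":-1.35,"ty":0,"tz":0,"roll":0},{"fingers":-1,"tx":-1.35,"ty":0,"tz":0,"roll":0},{"fingers":-1,"tx":-1.35,"ty":0,"tz":0,"roll":0},{"fingers":-1,"tx":-1.35,"ty":0,"tz":0,"roll":0}]'
python3 - <<'E'
from h import *
go([.4745,-.182,.124]); p,d=cam('scene'); q,_=cam('wrist')
a=cv2.resize(p[200:350,300:440],(420,450),interpolation=cv2.INTER_CUBIC); b=cv2.resize(q[0:300,200:440],(360,450))
cv2.imwrite('pics/c4.png',np.hstack([a,b])[:,:,::-1])
E
```

```text
time: 5.25
tool_pos: [0.4736, -0.1819, 0.1667]
tool_rot: [-0.731, 1.57, 2.707]
contact_force: [0.1, -0.1, 0.9]
opening: 0.0003
t 5.25 R [[-0.001, 0.292, -0.956], [0.0, -0.956, -0.292], [-1.0, -0.001, 0.001]] tip [ 0.4736 -0.1819  0.1417] F [ 0.1 -0.1  0.9] open 0.0003
shift units (tip->pt) [ 0.443  0.009 -0.021]
```

View pics/c4.png

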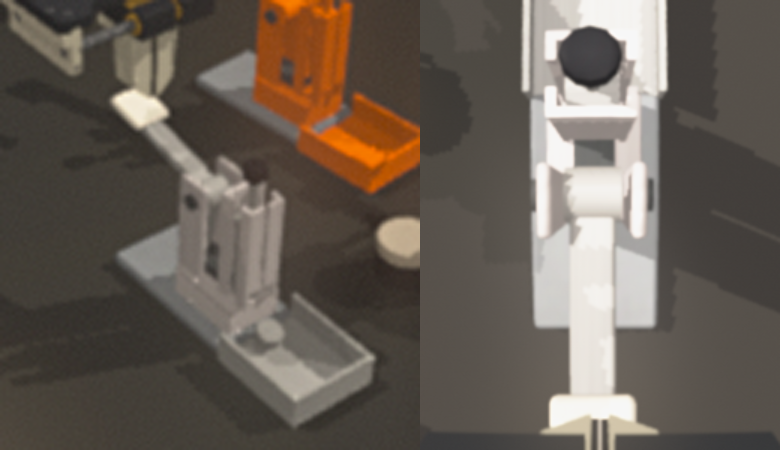

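The lever is fully up, the knob has sunk, and one ingot is in the dish. Second press uses the same stroke.

```bash
python3 -m crank '[{"fingers":-1,"tx":0.3,"ty":0,"tz":0,"roll":0},{"fingers":-1,"tx":0.5,"ty":0,"tz":0,"roll":0},{"fingers":-1,"tx":0.7,"ty":0,"tz":0,"roll":0},{"fingers":-1,"tx":0.9,"ty":0,"tz":0,"roll":0},{"fingers":-1,"tx":1.1,"ty":0,"tz":0,"roll":0},{"fingers":-1,"tx":1.25,"ty":0,"tz":0,"roll":0},{"fingers":-1,"tx":1.35,"ty":0,"tz":0,"roll":0},{"fingers":-1,"tx":1.35,"ty":0,"tz":0,"roll":0}]'
python3 -m crank '[{"fingers":-1,"tx":0,"ty":0,"tz":0,"roll":0},{"fingers":-1,"tx":0,"ty":0,"tz":0,"roll":0},{"fingers":-1,"tx":0,"ty":0,"tz":0,"roll":0},{"fingers":-1,"tx":0,"ty":0,"tz":0,"roll":0},{"fingers":-1,"tx":0,"ty":0,"tz":0,"roll":0},{"fingers":-1,"tx":0,"ty":0,"tz":0,"roll":0},{"fingers":-1,"tx":0,"ty":0,"tz":0,"roll":0},{"fingers":-1,"tx":0,"ty":0,"tz":0,"roll":0}]'
```

```text
time: 6.35
tool_pos: [0.473, -0.1823, 0.115]
tool_rot: [0.484, 1.569, -2.361]
contact_force: [-10.2, 0.4, 23.9]
opening: 0.0003
time: 7.35
tool_pos: [0.473, -0.1823, 0.115]
tool_rot: [0.633, 1.569, -2.212]
contact_force: [-10.8, 1.4, 24.1]
opening: 0.0003
```

```bash
python3 -m crank '[{"fingers":-1,"tx":-0.3,"ty":0,"tz":0,"roll":0},{"fingers":-1,"tx":-0.6,"ty":0,"tz":0,"roll":0},{"fingers":-1,"tx":-0.9,"ty":0,"tz":0,"roll":0},{"fingers":-1,"tx":-1.35,"ty":0,"tz":0,"roll":0},{"fingers":-1,"tx":-1.35,"ty":0,"tz":0,"roll":0},{"fingers":-1,"tx":-1.35,"ty":0,"tz":0,"roll":0},{"fingers":-1,"tx":-1.35,"ty":0,"tz":0,"roll":0},{"fingers":-1,"tx":-1.35,"ty":0,"tz":0,"roll":0}]'
python3 - <<'E'
from h import *
go([.4745,-.182,.124]); p,d=cam('scene'); q,_=cam('wrist')
a=cv2.resize(p[200:350,300:440],(420,450),interpolation=cv2.INTER_CUBIC); b=cv2.resize(q[0:300,200:440],(360,450))
cv2.imwrite('pics/c5.png',np.hstack([a,b])[:,:,::-1])
E
```

```text
time: 8.35
tool_pos: [0.4736, -0.1819, 0.1667]
tool_rot: [-0.753, 1.57, 2.684]
contact_force: [0.1, -0.5, 0.0]
opening: 0.0002
t 8.35 R [[-0.001, 0.292, -0.956], [0.0, -0.956, -0.292], [-1.0, -0.001, 0.001]] tip [ 0.4736 -0.1819  0.1417] F [ 0.1 -0.5  0. ] open 0.0002
shift units (tip->pt) [ 0.443  0.009 -0.021]
```

View pics/c5.png

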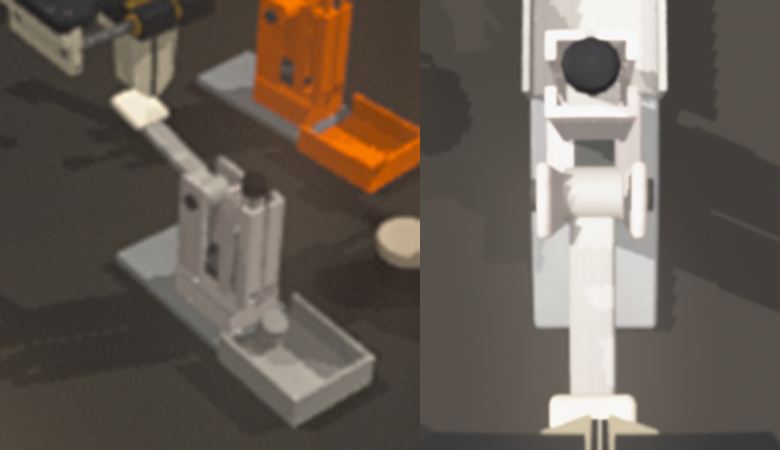

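The lever is up, the knob has dropped another step, and two ingots are in the dish, near (243,318) and (275,322). Third press.

```bash
python3 -m crank '[{"fingers":-1,"tx":0.3,"ty":0,"tz":0,"roll":0},{"fingers":-1,"tx":0.5,"ty":0,"tz":0,"roll":0},{"fingers":-1,"tx":0.7,"ty":0,"tz":0,"roll":0},{"fingers":-1,"tx":0.9,"ty":0,"tz":0,"roll":0},{"fingers":-1,"tx":1.1,"ty":0,"tz":0,"roll":0},{"fingers":-1,"tx":1.25,"ty":0,"tz":0,"roll":0},{"fingers":-1,"tx":1.35,"ty":0,"tz":0,"roll":0},{"fingers":-1,"tx":1.35,"ty":0,"tz":0,"roll":0}]'
python3 -m crank '[{"fingers":-1,"tx":0,"ty":0,"tz":0,"roll":0},{"fingers":-1,"tx":0,"ty":0,"tz":0,"roll":0},{"fingers":-1,"tx":0,"ty":0,"tz":0,"roll":0},{"fingers":-1,"tx":0,"ty":0,"tz":0,"roll":0},{"fingers":-1,"tx":0,"ty":0,"tz":0,"roll":0},{"fingers":-1,"tx":0,"ty":0,"tz":0,"roll":0},{"fingers":-1,"tx":0,"ty":0,"tz":0,"roll":0},{"fingers":-1,"tx":0,"ty":0,"tz":0,"roll":0}]'
python3 -m crank '[{"fingers":-1,"tx":-0.3,"ty":0,"tz":0,"roll":0},{"fingers":-1,"tx":-0.6,"ty":0,"tz":0,"roll":0},{"fingers":-1,"tx":-0.9,"ty":0,"tz":0,"roll":0},{"fingers":-1,"tx":-1.4,"ty":0,"tz":0,"roll":0},{"fingers":-1,"tx":-2.4,"ty":0,"tz":0,"roll":0},{"fingers":-1,"tx":-3,"ty":0,"tz":0,"roll":0},{"fingers":-1,"tx":-3,"ty":0,"tz":0,"roll":0},{"fingers":-1,"tx":-3,"ty":0,"tz":0,"roll":0}]'
python3 - <<'E'
from h import *
go([.4745,-.182,.124]); p,d=cam('scene'); q,_=cam('wrist')
a=cv2.resize(p[200:350,300:440],(420,450),interpolation=cv2.INTER_CUBIC); b=cv2.resize(q[0:300,200:440],(360,450))
cv2.imwrite('pics/c6.png',np.hstack([a,b])[:,:,::-1])
for u,v in((347,236),(482,213)): print(P('scene',u,v,d[v,u]).round(4))
E
```

```text
time: 9.45
tool_pos: [0.473, -0.1824, 0.115]
tool_rot: [0.525, 1.569, -2.32]
contact_force: [-10.2, 0.6, 23.5]
opening: 0.0004
time: 10.45
tool_pos: [0.473, -0.1824, 0.1151]
tool_rot: [0.654, 1.569, -2.191]
contact_force: [-9.7, 1.2, 23.5]
opening: 0.0006
time: 11.45
tool_pos: [0.4733, -0.1817, 0.2321]
tool_rot: [-0.757, 1.569, 2.681]
contact_force: [0.8, 0.9, -0.5]
opening: 0.0004
t 11.45 R [[-0.002, 0.292, -0.956], [0.001, -0.956, -0.292], [-1.0, -0.001, 0.002]] tip [ 0.4733 -0.1817  0.2071] F [ 0.8  0.9 -0.5] open 0.0004
shift units (tip->pt) [ 2.077  0.02  -0.03 ]
[ 0.4703 -0.1817  0.1215]
[0.4869 0.1401 0.1223]
```

View pics/c6.png

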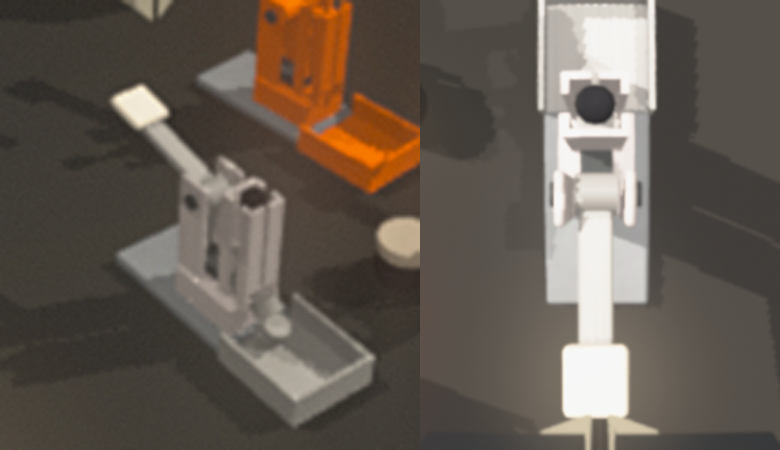

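The knob's image row went 252.5, 256.7, 261.7, 265.7. That is about 4.5 px (12 mm) per press, so three ingots are out. The lever is up and nothing is touching.

```bash
python3 -c "
from cell import *
print(hand_in())"
```

```text
the job is handed in; nothing more can be done
None
```

I pressed the wide-magazine dispenser's lever fully down three times, let it come fully back up after each press, and handed the job in at about 11.6 s.

- **Presses:** each one held about 24–25 N at the same depth, with the fingertips at z ≈ 0.090 m. On the first press the force jumped from 10 to 25 N in under 1 mm, which showed the lever was at its stop.
- **Count:** the follower knob sank one step per press, about 4–5 pixels each, where 12 mm works out at about 4.5. That makes three ingots dispensed.
- **Dish view:** the ingots are bunched at the dish entrance, and I could not count all three separately in the picture. The count rests on the knob steps and the presses.
- **At the end:** the wide lever's pad was back up, reading 121.5 mm at its old spot against 124.6 mm before, by depth camera with about 2 mm calibration. The fingers were 8 cm clear of it.
- **Other dispensers:** the slim lever was untouched, its pad reading 122–124 mm before and after. I never went near the coloured look-alikes with the fingers down.

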